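# Flip shut the glue bottle left open

### The job

One of the three glue bottles on the workshop table has been left with its flip-top lid open: with the fingertips, swing that lid over and press it gently shut until it sits flush, then withdraw. Leave the bottle standing where it is - do not pick it up, tip it or shove it - and leave the other bottles, the maul and the glass alone.

Things in the scene. Friction and masses are not known exactly. Their poses are not given: they have to be found in the camera images.
- bottle_a: The glue bottle whose lid has been left open: squat round beige plastic bottle, 70 mm diameter, with a kraft-coloured label and a grey flip-top cap 48 mm across; 112 mm tall with the lid shut; about 0.35 kg, loose on the table. Origin: centre of its underside. z up its axis; +x points to the side where the lid's hinge is, -x to the side of the lid's thumb lip. The fixed part of the cap ends 102 mm above the underside (the spout stands 5 mm higher).
- hinge_a (a point): Hinge of the open lid: a point fixed to bottle_a at x = +25 mm, y = 0, z = 102 mm in its frame; the hinge pin runs along the bottle's y. Axes as the bottle's.
- edge_a (a point): Thumb lip of the open lid, on its free edge, 53 mm from the hinge, half-way through the lid's height. The lid is a round grey cap 48 mm across and 10 mm thick, moving with the joint lid_a. When the lid is shut this point is at x = -28 mm, z = 108 mm in the bottle's frame and the lid's top is flat, 112 mm above the bottle's underside.
- lid_a (a joint): Angle of the open lid, rad: 0 = shut flush on the cap, 1.57 = standing upright over the hinge, larger = leaning back beyond the hinge (stop at 2.2). It starts between 1.5 and 2.05. The hinge is a light friction hinge: the lid stays where it is left and does not fall or snap shut by itself; about 0.15 N at the free edge moves it.
- bottle_b: Bystander, a glue bottle like the others, its lid shut: squat round beige plastic bottle, 70 mm diameter, with a kraft-coloured label and a grey flip-top cap 48 mm across; 112 mm tall with the lid shut; about 0.35 kg, loose on the table. Origin: centre of its underside. z up its axis; +x points to the side where the lid's hinge is, -x to the side of the lid's thumb lip. The fixed part of the cap ends 102 mm above the underside (the spout stands 5 mm higher).
- lid_b (a joint): Lid angle of bottle_b, rad: 0 = shut.
- bottle_c: Bystander, a glue bottle like the others, its lid shut: squat round beige plastic bottle, 70 mm diameter, with a kraft-coloured label and a grey flip-top cap 48 mm across; 112 mm tall with the lid shut; about 0.35 kg, loose on the table. Origin: centre of its underside. z up its axis; +x points to the side where the lid's hinge is, -x to the side of the lid's thumb lip. The fixed part of the cap ends 102 mm above the underside (the spout stands 5 mm higher).
- lid_c (a joint): Lid angle of bottle_c, rad: 0 = shut.
- maul: Bystander: leatherworker's maul standing on its head, white plastic head 56 mm diameter and 75 mm tall, turned wooden handle up to 193 mm above the table. Origin: centre of its underside, z up.
- glass: Bystander: empty drinking glass, 72 mm across the rim, 95 mm tall. Origin: centre of its underside, z up.
Not all that is in view belongs to the job. What is shaped like the bottle_a but purple is not meant.

How it is judged (in metres and radians):
On the way:
1. the open lid is pressed shut by the fingers (value of joint lid_a below 0.06 rad and contact force between the fingers and bottle_a above 0.2 N).
At the end, for the whole second after the job is handed in: The lid that was open is shut to within 0.06 rad (about 3 mm at its edge), its bottle stands upright on the table, at rest, within 30 mm of where it was; the other two bottles are shut, and they, the maul and the glass stand upright within 15 mm of where they were (value of joint each of lid_a, lid_b, lid_c below 0.06 rad and angle between each of bottle_a, bottle_b, bottle_c, maul, glass's own z axis and vertical below 0.05 rad and height (world z) of bottle_a below 0.006 m and distance of bottle_a from where it was at the start of the episode below 0.03 m and linear speed of bottle_a below 0.02 m/s and distance of each of bottle_b, bottle_c, maul, glass from where it was at the start of the episode below 0.015 m); the robot touches nothing.
It fails at once if the bottle being closed is lifted (more than 12 mm) (height (world z) of bottle_a above 0.012 m).
It fails at once if the bottle being closed is tipped (more than 0.2 rad) (angle between bottle_a's own z axis and vertical above 0.2 rad).
It fails at once if the bottle being closed is shoved or carried away (more than 30 mm) (distance of bottle_a from where it was at the start of the episode above 0.03 m).
It fails at once if the bottle is pressed roughly (more than 40 N) (contact force between the fingers and bottle_a above 40 N).
It fails at once if another bottle, the maul or the glass is disturbed (moved over 15 mm, tilted over 0.2 rad, or its lid opened over 0.15 rad) (distance of any of bottle_b, bottle_c, maul, glass from where it was at the start of the episode above 0.015 m or angle between any of bottle_b, bottle_c, maul, glass's own z axis and vertical above 0.2 rad or value of joint any of lid_b, lid_c above 0.15 rad).
It also fails if it takes over 35 s, if anything falls off the work surface, if the arm or the gripper's body presses on something with over 40 N, if the wrist force passes 120 N, or if a joint passes its speed limit or range.

### The arm

A 6-joint arm with a two-finger parallel gripper is mounted at the origin on the work surface. World frame = base frame: x ahead of the robot, y to its left, z up, the work surface at z = 0. Lengths are in m, angles in degrees, forces in N, time in s.
With the tool pointing down it reaches from about 0.4 to 0.825 m from the base axis. Payload 7 kg.
Tool frame: the origin (TCP) lies at the very end of the fingers, on their centre line; the grasp point (between the pads) lies 19 mm behind it (ctrl.hold_point_z is the distance from the TCP to the grasp point, in m); z points along the fingers, y is the line along which they close (so a half turn about z gives the same grasp; the last joint's range is limited). The gripper opens to 88 mm and grips with 3 to 60 N. Pads are 19 mm wide; open, the fingers measure 130 mm over their backs; the gripper's body (78 mm by 193 mm) begins 47 mm behind the grasp point.
Start: joints at [88.7, 20.546, 0.682, 0, -70.136, -16.507], TCP at [0.206, 0.643, 0.227] pointing down, gripper open.
Joint ranges: [-176.03, 176.03], [-82.01, 121.73], [-58.28, 71.71], [-173.87, 95.51], [-174.79, -0.11], [-173.66, 173.66]. Speed limits (degrees/s): [136.94, 136.94, 172.46, 180, 180, 180].

### API

Orientations are given as [roll, pitch, yaw] about the fixed x, y, z axes, in that order (R = Rz(yaw) Ry(pitch) Rx(roll)).
In Python, from plant import sensors, viewer, workorder, ctrl gives the robot as it stands.
- The arm moves only by the shell command python3 -m pendant 'ROWS'. ROWS is JSON, a list of rows, each a list of 3 entries, a list of its own where there are three numbers: the opening, from -1 (shut) to 1 (fully open), so that 0 is half open, then the shift along the tool's x, y, z in m, then the turn, a rotation vector about the tool's x, y, z in degrees. A call has 1 to 10 rows; each row is the pose to reach, as a shift and turn from the pose commanded when the call began, along the tool's axes at that moment; what a row does not reach only later rows make up. A row lasts 1/12 s, in which the tool goes at most 41.7 mm and 7.16 degrees, less where a joint would pass 70% of its speed; a pose out of reach is approached as far as the arm can. A call with a gripper value outside its range is refused whole. The fingers move at their own pace and stop on an object; the grip force is fixed at half the most. Time passes only in rows, so rows that repeat a pose let the fingers close. It gives the time, the measured TCP pose, the force, the opening and the grip force at its end, in the units of the state.
- sensors.get_obs(): the state, without advancing time (a new reading comes with each control period).
- viewer.snapshot(name): name is "scene" or "top" or "wrist"; returns the picture (384x512x3 uint8, red, green, blue); there is no depth.
- viewer.camera_params(name): a dict with "fx", "fy", "cx", "cy" (pixels), "dist" ([k1, k2, p1, p2, k3] as OpenCV has them; the pictures are not rectified), "extrinsics" (4x4, takes a point from world to camera coordinates). Camera axes: x right, y up, looking along -z (the intrinsics and any distortion apply to the point x, -y, -z); pixel columns grow to the right and rows downward; lengths in m; the calibration is good to about 2 mm. A picture is of the moment at which its call begins: read the wrist's pose just before it. camera_params takes no time and is no camera call; for the wrist camera it gives the pose at the moment of the call.
- workorder.close_job(): hands the job in; it is judged then, once.
The state is a dict: "clock": time; "joint_pos": joint angles; "qvel": joint speeds; "tau": joint torques, N m; "tool_pos": TCP position; "orientation": TCP orientation; "force": force on the tool from outside, world axes, zero at the start; "moment": the same for the moment, N m; "opening": finger opening in m; "gripper_force": force on a finger pad.
Only numpy, scipy, OpenCV 4.12 (cv2) and the standard library are available. Lean on these libraries where they do the work, as an engineer would, in place of code of your own. Each camera call takes 0.05 s, during which the arm holds its last target. There are 200 camera calls.

## Working session

There is one attempt and no reset: what is moved stays moved. The work goes in short steps, Python scripts to look and compute and a shell command to move; the robot and the scene stay as the last step left them, time stands still between calls to the robot, and variables do not carry over. Pictures are saved under pics/ and viewed, at most 10 in all, crops included, and the job is handed in when it is done.

```bash
ls; mkdir -p pics; python3 - <<'E'
from plant import sensors, viewer
import cv2, numpy as np
o=sensors.get_obs();print(o['tool_pos'],o['orientation'],o['opening'],o['clock'])
ims=[]
for n in ("scene","top"):
    im=viewer.snapshot(n); cv2.imwrite(f"pics/{n}0.png",im[:,:,::-1]); ims.append(im)
    p=viewer.camera_params(n); print(n,p['fx'],p['fy'],p['cx'],p['cy'],p['dist'],np.round(p['extrinsics'],3).tolist())
E
```

```text
pics
[0.20631286 0.64220799 0.225655  ] [ 1.79908508e+02 -8.20534666e-03 -1.78155035e+01] 0.08797036225098404 0.0
scene 414.10774247384074 414.10774247384074 255.14449356644678 185.9323708530688 [-0.12360632  0.          0.          0.          0.        ] [[-0.314, 0.949, 0.001, 0.204], [-0.615, -0.205, 0.761, 0.246], [0.723, 0.239, 0.648, -1.725], [0.0, 0.0, 0.0, 1.0]]
top 372.0182288185035 372.0182288185035 252.180187904546 191.27007695780517 [-0.05574106  0.          0.          0.          0.        ] [[0.009, -1.0, 0.012, -0.05], [0.999, 0.01, 0.047, -0.535], [-0.048, 0.011, 0.999, -1.204], [0.0, 0.0, 0.0, 1.0]]
```

View pics/scene0.png

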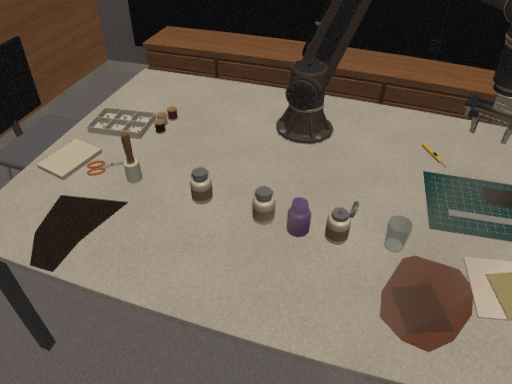

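View pics/top0.png

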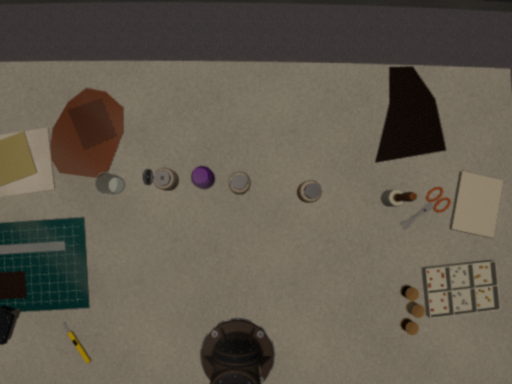

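Scene picture: candidates are the bottles at (338,225) with its lid standing up at (354,209), (264,205) and (201,185), both with flat lids, and the purple lookalike at (299,218). The one meant is (338,225), which is (165,178) in top with its lid at (148,177) on the side towards the glass at (115,184). I'll confirm it in one enlarged crop.

```bash
cat > h.py <<'E'
import numpy as np, cv2
from plant import viewer
def cam(n):
    p=viewer.camera_params(n); K=np.array([[p['fx'],0,p['cx']],[0,p['fy'],p['cy']],[0,0,1.]])
    return K,np.array(p['dist'],float),np.array(p['extrinsics'])
def ray(c,uv):
    K,d,E=c; q=cv2.undistortPoints(np.array([[uv]],float),K,d)[0,0]
    R=E[:3,:3]; return -R.T@E[:3,3], R.T@np.array([q[0],-q[1],-1])
def onz(c,uv,z):
    o,v=ray(c,uv); return o+v*(z-o[2])/v[2]
def tri(c1,u1,c2,u2):
    o1,v1=ray(c1,u1);o2,v2=ray(c2,u2)
    s=np.linalg.lstsq(np.c_[v1,-v2],o2-o1,rcond=None)[0]
    a,b=o1+s[0]*v1,o2+s[1]*v2; return (a+b)/2,np.linalg.norm(a-b)
def proj(c,P):
    K,d,E=c; p=E[:3,:3]@np.array(P)+E[:3,3]
    return cv2.projectPoints(np.array([[p*[1,-1,-1]]]),np.zeros(3),np.zeros(3),K,d)[0].ravel()
E
python3 - <<'E'
import cv2,numpy as np
from h import *
t=cv2.imread('pics/top0.png');s=cv2.imread('pics/scene0.png')
a=cv2.resize(t[150:210,90:190],(800,480),interpolation=cv2.INTER_CUBIC)[:,:]
b=cv2.resize(s[190:265,305:430],(800,480),interpolation=cv2.INTER_CUBIC)
cv2.imwrite('pics/crop.png',cv2.resize(np.vstack([a,b]),(500,600)))
T=cam('top');S=cam('scene')
print('bottle cap',onz(T,(165,178),.102),'glass',onz(T,(113,184),.05),'purple',onz(T,(203,177),.1))
print('lid tri',tri(T,(148,177),S,(354,209)), 'cap tri',tri(T,(165,178),S,(339,214)))
E
```

```text
bottle cap [0.56916406 0.22088424 0.102     ] glass [0.55270154 0.39864155 0.05      ] purple [0.57348574 0.10562167 0.1       ]
lid tri (array([0.56972851, 0.26882253, 0.12252088]), np.float64(0.0030107103278635004)) cap tri (array([0.56936299, 0.22752562, 0.08960604]), np.float64(0.007741945160020071))
```

View pics/crop.png

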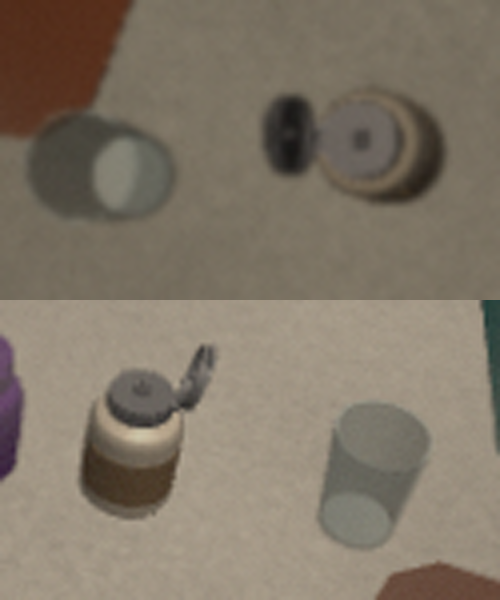

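Crop: the bottle at scene (338,225) is the only one with a raised lid. Spout is at scene (340.5,212) and top (162.4,177.8), hinge at scene (351,215.5), lid tip at scene (357,202), lid centre at top (148,177). It leans back towards the glass.

```bash
python3 - <<'E'
from h import *
T=cam('top');S=cam('scene')
print('cap T',onz(T,(162.4,177.8),.104),'cap S',onz(S,(340.5,212.3),.107))
print('hinge S',onz(S,(351,215.5),.102))
print('lid ctr',tri(T,(148,177),S,(353.5,209)))
print('tip',tri(T,(143.5,177),S,(357,202)))
c=onz(T,(162.4,177.8),.104); print('glass base',onz(T,(116,185),0),'rim',onz(T,(107,183),.095))
E
```

```text
cap T [0.56953598 0.22836129 0.104     ] cap S [0.57788727 0.23491754 0.107     ]
hinge S [0.57620422 0.26585975 0.102     ]
lid ctr (array([0.5698615 , 0.26811251, 0.12253519]), np.float64(0.0016152902600137002))
tip (array([0.56757278, 0.27377896, 0.14927469]), np.float64(0.0010241948379044613))
glass base [0.55264573 0.40672435 0.        ] rim [0.55274195 0.40092035 0.095     ]
```

```bash
python3 -m pendant '[[-1,[0.03,0.013,0],[0,0,0]],[-1,[0.065,0.028,0.002],[0,0,-2]],[-1,[0.1,0.043,0.005],[0,0,-5]],[-1,[0.135,0.058,0.007],[0,0,-8]],[-1,[0.17,0.073,0.01],[0,0,-11]],[-1,[0.205,0.088,0.01],[0,0,-14]],[-1,[0.24,0.103,0.01],[0,0,-17.8]],[-1,[0.27,0.115,0.01],[0,0,-17.8]],[-1,[0.295,0.126,0.01],[0,0,-17.8]],[-1,[0.31,0.132,0.01],[0,0,-17.8]]]'; python3 -c "
from plant import sensors;o=sensors.get_obs();print(o['tool_pos'],o['orientation'],o['force'])"
```

```text
clock: 0.93
tool_pos: [0.4629, 0.4198, 0.2162]
orientation: [180.0, 0.0, -0.1]
force: [0.2, 0.6, 0.1]
opening: 0.0265
gripper_force: 0.0
[0.46287923 0.41975005 0.21620845] [ 1.79952283e+02  2.62342875e-02 -1.16544648e-01] [0.1855252  0.60555999 0.06510433]
```

```bash
python3 -m pendant '[[-1,[0.02,0.016,0],[0,0,0]],[-1,[0.045,0.037,0],[0,0,0]],[-1,[0.07,0.058,0.01],[0,0,0]],[-1,[0.09,0.075,0.02],[0,0,0]],[-1,[0.103,0.085,0.025],[0,0,0]],[-1,[0.109,0.09,0.026],[0,0,0]],[-1,[0.109,0.09,0.026],[0,0,0]]]'; python3 - <<'E'
from h import *
for n in ('wrist','scene','top'):
    im=viewer.snapshot(n)[:,:,::-1]; cv2.imwrite(f'pics/{n}1.png',im)
    if n=='wrist': w=im
    if n=='scene': s=im[150:270,290:450]
np.savez('wc.npz',**dict(zip('KdE',cam('wrist'))))
cv2.imwrite('pics/v1.png',np.vstack([cv2.resize(w,(400,300)),cv2.resize(s,(400,300),interpolation=cv2.INTER_CUBIC)]))
E
```

```text
clock: 1.52
tool_pos: [0.5709, 0.3307, 0.1895]
orientation: [179.9, 0.1, -0.1]
force: [-0.6, 0.8, -0.0]
opening: 0.0005
gripper_force: 0.0
```

View pics/v1.png

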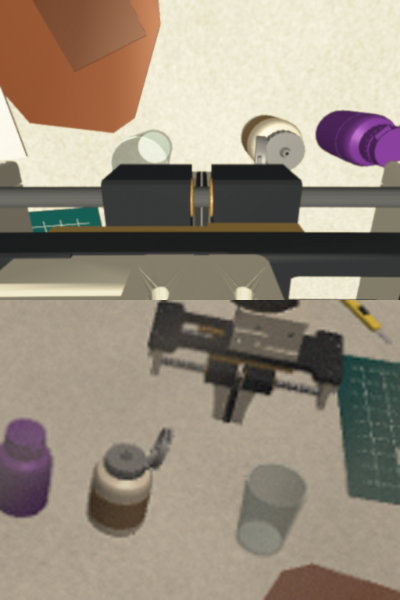

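The wrist view shows the bottle right of the fingers: spout at about (366,196) in full-size pixels, lid seen edge-on at about (334,192). The fingers are shut, between the bottle and the glass.

```bash
python3 - <<'E'
from h import *
f=np.load('wc.npz');W=(f['K'],f['d'],f['E'])
print(onz(W,(366,196),.107), onz(W,(339,175),.15),onz(W,(339,210),.15))
s=cv2.imread('pics/scene1.png');S=cam('scene')
print(tri(W,(366,196),S,(290+126/2.5,150+152/2.5)))
E
```

```text
[0.57018774 0.23455727 0.107     ] [0.59782297 0.27285097 0.15      ] [0.57113698 0.27093177 0.15      ]
(array([0.56955093, 0.23359921, 0.10486173]), np.float64(0.00020307788504960773))
```

```bash
python3 -m pendant '[[-1,[0,0,0.02],[0,0,0]],[-1,[0,0,0.045],[0,0,0]],[-1,[0,0.005,0.056],[0,0,0]],[-1,[0,0.015,0.056],[0,0,0]],[-1,[0,0.025,0.056],[0,0,0]],[-1,[0,0.033,0.056],[0,0,0]],[-1,[0,0.041,0.056],[0,0,0]],[-1,[0,0.049,0.056],[0,0,0]],[-1,[0,0.057,0.056],[0,0,0]],[-1,[0,0.065,0.056],[0,0,0]]]'; python3 - <<'E'
from h import *
s=viewer.snapshot('scene')[:,:,::-1]; t=viewer.snapshot('top')[:,:,::-1]
cv2.imwrite('pics/v2.png',cv2.resize(s[150:270,290:450],(640,480),interpolation=cv2.INTER_CUBIC))
E
```

```text
clock: 2.5
tool_pos: [0.5705, 0.2664, 0.1353]
orientation: [-180.0, -0.1, -0.0]
force: [-0.4, -0.2, -0.6]
opening: 0.0002
gripper_force: 0.1
```

View pics/v2.png

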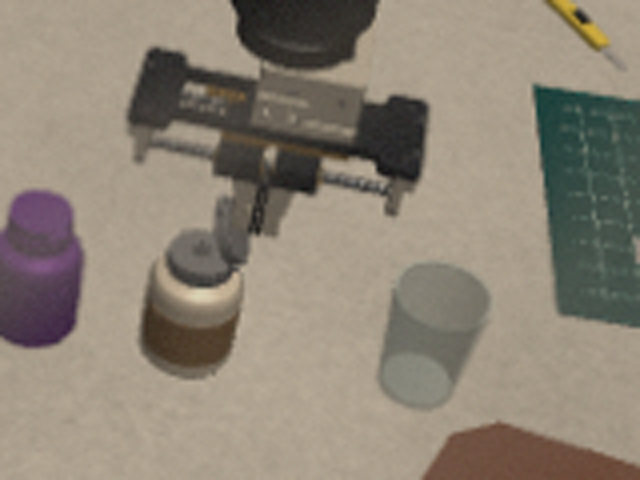

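The lid at about (232,230) in the crop is now just past upright, with the finger behind it and the bottle unmoved. I'll keep pushing over and down.

```bash
python3 -m pendant '[[-1,[0,0.006,0],[0,0,0]],[-1,[0,0.012,0],[0,0,0]],[-1,[0,0.018,0.001],[0,0,0]],[-1,[0,0.022,0.003],[0,0,0]],[-1,[0,0.026,0.006],[0,0,0]],[-1,[0,0.029,0.009],[0,0,0]],[-1,[0,0.032,0.012],[0,0,0]],[-1,[0,0.034,0.015],[0,0,0]],[-1,[0,0.035,0.017],[0,0,0]],[-1,[0,0.035,0.018],[0,0,0]]]'; python3 - <<'E'
from h import *
s=viewer.snapshot('scene')[:,:,::-1]
cv2.imwrite('pics/v3.png',cv2.resize(s[150:270,290:450],(640,480),interpolation=cv2.INTER_CUBIC))
E
```

```text
clock: 3.43
tool_pos: [0.57, 0.2318, 0.116]
orientation: [180.0, 0.0, -0.0]
force: [-1.0, 0.5, 0.9]
opening: -0.0001
gripper_force: 0.1
```

View pics/v3.png

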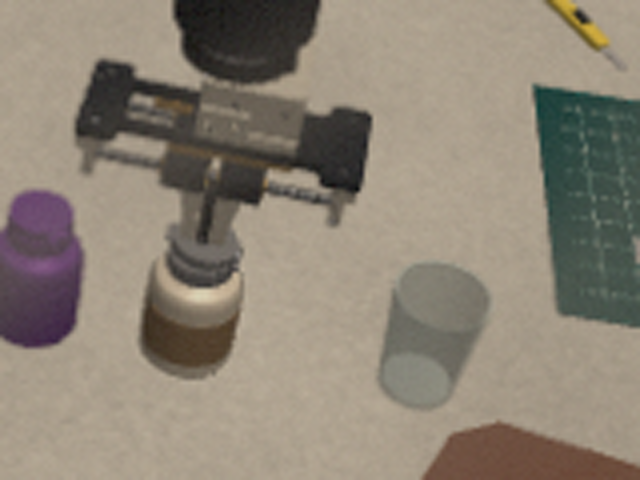

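The lid at about (205,250) is nearly flat under the fingertips and the bottle hasn't moved. Now I'll press down in small steps.

```bash
python3 -m pendant '[[-1,[0,0,0.001],[0,0,0]],[-1,[0,0,0.002],[0,0,0]],[-1,[0,0,0.003],[0,0,0]],[-1,[0,0,0.003],[0,0,0]]]'; python3 -m pendant '[[-1,[0,0,0.0005],[0,0,0]],[-1,[0,0,0.001],[0,0,0]],[-1,[0,0,0.001],[0,0,0]]]'
```

```text
clock: 3.82
tool_pos: [0.5701, 0.2322, 0.1134]
orientation: [180.0, 0.0, -0.0]
force: [0.2, 0.5, 0.2]
opening: 0.0003
gripper_force: 0.0
clock: 4.07
tool_pos: [0.5702, 0.2321, 0.1125]
orientation: [180.0, 0.0, -0.0]
force: [-0.0, 0.2, 0.5]
opening: 0.0001
gripper_force: 0.0
```

```bash
python3 -m pendant '[[-1,[0,0,0.0005],[0,0,0]],[-1,[0,0,0.001],[0,0,0]],[-1,[0,0,0.001],[0,0,0]]]'
```

```text
clock: 4.32
tool_pos: [0.5704, 0.2322, 0.1123]
orientation: [-180.0, -0.0, 0.0]
force: [-1.5, -0.6, 4.7]
opening: 0.0006
gripper_force: 2.5
```

```bash
python3 -m pendant '[[-1,[0,0,0.0005],[0,0,0]],[-1,[0,0,0.001],[0,0,0]],[-1,[0,0,0.001],[0,0,0]]]'
```

```text
clock: 4.57
tool_pos: [0.5707, 0.2323, 0.1122]
orientation: [-180.0, -0.1, 0.0]
force: [-3.6, -1.9, 9.5]
opening: 0.0005
gripper_force: 5.2
```

It stalls at z = 0.112, which is the shut height, with 9.5 N. Withdrawing straight up.

```bash
python3 -m pendant '[[-1,[0,0,-0.002],[0,0,0]],[-1,[0,0,-0.006],[0,0,0]],[-1,[0,0,-0.02],[0,0,0]],[-1,[0,0,-0.045],[0,0,0]],[-1,[0,0,-0.075],[0,0,0]],[-1,[0,0.0,-0.1],[0,0,0]],[-1,[-0.03,0,-0.12],[0,0,0]],[-1,[-0.06,0,-0.125],[0,0,0]],[-1,[-0.08,0,-0.125],[0,0,0]],[-1,[-0.08,0,-0.125],[0,0,0]]]'; python3 - <<'E'
from h import *
s=viewer.snapshot('scene')[:,:,::-1]
cv2.imwrite('pics/v4.png',cv2.resize(s[150:270,290:450],(640,480),interpolation=cv2.INTER_CUBIC))
E
```

```text
clock: 5.4
tool_pos: [0.4875, 0.232, 0.2369]
orientation: [-179.9, -0.0, 0.0]
force: [-0.2, 0.3, -1.2]
opening: 0.0005
gripper_force: 0.0
```

View pics/v4.png

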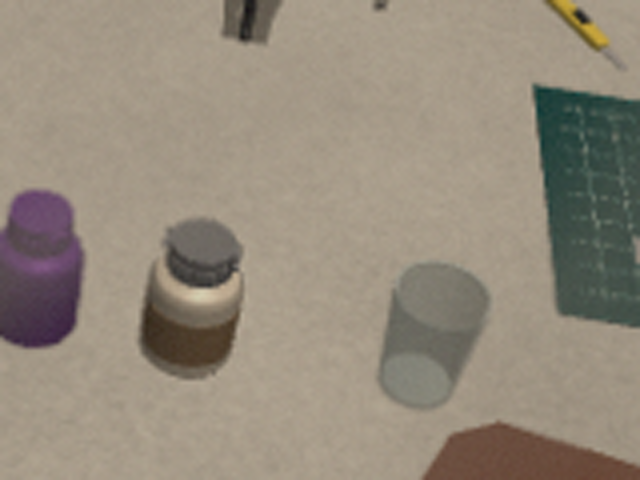

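The lid at (203,245) sits flat and shut, the bottle and glass are unmoved, and the fingers are clear. Handing in.

```bash
python3 -c "
from plant import workorder;print(workorder.close_job())"
```

```text
the job is handed in; nothing more can be done
None
```

I swung bottle_a's open lid over and pressed it shut at about 9.5 N; in the last picture it sits flush with bottle and glass unmoved and the fingers clear, and the job is handed in (no verdict was returned).

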